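Refit the crank of the hand coffee grinder and crank it

ROBOT

A 6-joint arm with a two-finger parallel gripper is mounted at the origin on the work surface. World frame = base frame: x ahead of the robot, y to its left, z up, the work surface at z = 0. Lengths are in mm, angles in rad, forces in N, time in s.
With the tool pointing down it reaches from about 275 to 1000 mm from the base axis. Payload 8.4 kg.
Tool frame: the origin (TCP) lies between the finger pads; the fingertips stand 8 mm ahead of it and the grasp point (between the pads) lies 11 mm behind it (tcp_to_tips is the distance from the TCP to the fingertips, in mm); z points along the fingers, y is the line along which they close (so a half turn about z gives the same grasp; the last joint's range is limited). The gripper opens to 85 mm and grips with 20 to 120 N. Pads are 22 mm wide; open, the fingers measure 114 mm over their backs; the gripper's body (76 mm by 85 mm) begins 54 mm behind the grasp point. The pads swing forward as they close: fully open they stand 13 mm farther back than shut.
Start: joints at [1.186, 0.353, 1.633, -0, 1.155, -0.002], TCP at [233.448, 579.767, 239.281] pointing down, gripper open.
Joint ranges: [-2.63, 2.63], [-0.92, 2.1], [0.06, 2.66], [-1.3, 4.44], [0, 2.69], [-3.02, 3.02]. Speed limits (rad/s): [2.22, 2.22, 2.79, 3.14, 3.14, 3.14].

INTERFACE

Orientations are given as [roll, pitch, yaw] about the fixed x, y, z axes, in that order (R = Rz(yaw) Ry(pitch) Rx(roll)).
In Python, from rig import * gives the robot as it stands.
- The arm moves only by the tool step_arm, never from a script. Its argument "motion" is a list of rows, each an object with "claw": the finger opening in mm, from 0 to 85.4; "delta_pos": the shift along the tool's x, y, z in mm, a list of three; "turn": the turn about the tool's z in rad. In form: [{"claw": claw, "delta_pos": [dx, dy, dz], "turn": turn}, ...]. A call has 1 to 8 rows; each row shifts and turns the commanded pose from where the row before left it, along the tool's axes as they then stand; what a row does not reach is not made up. A row lasts 1/12 s, in which the tool goes at most 41.7 mm and 7.16 degrees, less where a joint would pass 70% of its speed; a pose out of reach is approached as far as the arm can. A call is refused whole if a number of a shift passes 41.7 or a number of a turn 0.125, either way. A call with a gripper value outside its range is refused whole. The fingers move at their own pace and stop on an object; "force" is the grip in N (left out, the last holds). Time passes only in rows, so rows that do not move let the fingers close. It gives the time, the measured TCP pose, the force, the opening and the grip force at its end, in the units of the state.
- sense(): the state, without advancing time (a new reading comes with each control period).
- grab_frame(name): name is "side" or "top" or "wrist"; returns a dict with "img" (480x640x3 uint8, red, green, blue), "vertical_fov" (degrees; the focal length in pixels is half the picture's height over the tangent of half this angle, whatever the lens; pixels are square), "cx", "cy" (the principal point, pixels), "R" (3x3) and "t" (3): a world point X has camera coordinates R X + t. Camera axes: x right, y down, z forward; pixel columns grow to the right and rows downward; lengths in mm; the calibration is good to about 2 mm. A picture is of the moment at which its call begins. There is no depth.
- sign_off(): hands the job in; it is judged then, once.
The state is a dict: "clock": time; "qpos": joint angles; "qvel": joint speeds; "joint_efforts": joint torques, N m; "eef_pos": TCP position; "tcp_rot": TCP orientation; "contact_force": force on the tool from outside, world axes, zero at the start; "wrist_torque": the same for the moment, N m; "opening": opening from 0.0 (shut) to 1.0 (fully open); "grasp_force": force on a finger pad.
Only numpy, scipy, OpenCV 4.12 (cv2) and the standard library are available. Lean on these libraries where they do the work, as an engineer would, in place of code of your own. Each camera call takes 0.05 s, during which the arm holds its last target. There are 200 camera calls.

TASK

The loose crank of the hand coffee grinder lies on the table with its hub end pushed under the little wooden shelf. Get it out and fit its square socket on the square drive on top of the grinder, turning it while you press until it drops fully home, then crank the grinder clockwise (seen from above) through at least one full turn. Leave the crank fully home on the grinder, and do not upset the cup, canister, jar and jug standing about.

Things in the scene. Friction and masses are not known exactly. Their poses are not given: they have to be found in the camera images.
- crank_hub (a point): Middle of the crank's hub. The crank is bare steel, 124 mm long, 0.2 to 0.3 kg, lying flat on the table. The hub is a block 28 x 28 mm and 40 mm high, with a flat 3 mm button on top; the point is 20 mm above its underside. +x points along the arm to the knob, z up, x and y square to the hub's sides. It starts under the shelf board, with no room for a gripper above it.
- crank_socket (a point): Mouth of the crank's square socket, centre of the hub's underside (20 mm below crank_hub, same axes). The socket is blind, 15 mm square, 28 mm deep, its sides parallel to the hub's. The crank's arm is a flat steel bar 18 mm wide and 8 mm thick, flush with the hub's underside, running along +x from the hub to 110 mm from the hub's axis.
- knob_mid (a point): Middle of the crank's knob: dark wood, round, 28 mm in diameter, 46 mm high, standing upright on top of the arm's end, its axis 100 mm from the hub's axis; the point is half-way up (31 mm above the crank's underside). It spins freely on its pin, so its own x and y axes mean nothing. At the start it sticks out from under the shelf on the shelf's open +y side.
- drive_seat (a point): Seat on top of the grinder, 172 mm above the table: centre of the top face of a steel collar 30 mm in diameter, where the crank's underside rests when fully home. A steel drive, 14 mm square, stands up 26 mm from it (the last 4 mm taper to 9.5 mm). z is up; x and y are square to the drive's sides and turn with it. The drive can point any way.
- drive (a joint): Turn of the drive, rad; grows clockwise seen from above, starts within 0.1 of 0, turns without end, stiffly (0.4 N m, so 4 N at the knob). The square fits the socket in any of four positions, 90 degrees apart, with about 3 degrees of play.
- grinder: The hand grinder, held firmly to the table by its suction foot. Origin on the table on its axis, z up, below drive_seat. Foot 116 mm in diameter with a small lever reaching 73 mm out at its +x, body 76 mm in diameter, amber hopper and black lid 98 mm in diameter, lid's top 163 mm above the table; above that only the collar and square drive.
- riser: Small shelf, fixed: a wooden board 240 mm (its x) by 180 mm (its y), underside 80 mm and top 94 mm above the table, on four thin legs (12 mm) at the corners, their axes 14 mm in from the edges. Low rails 16 mm above the table join the legs at its -x, +x and -y sides; the +y side is open. Origin on the table under the board's centre.
- cup: White mug, 76 mm in diameter and 75 mm high, with a handle at its +y, standing on the shelf's board. Origin at the centre of its underside, z up. To be left alone.
- canister: White canister with a steel lid, 102 mm in diameter, 138 mm high with its knob. Origin at the centre of its underside, z up. To be left alone.
- jar: Amber glass jar with a steel cap, 84 mm in diameter, 120 mm high. Origin at the centre of its underside, z up. To be left alone.
- jug: Steel milk jug, 88 mm in diameter, 95 mm high, with a handle standing out to 70 mm from its axis at its +y. Origin at the centre of its underside, z up. To be left alone.
There are look-alikes about, which are no part of the job. What is shaped like the part that bears crank_hub but purple or turquoise is not meant.

How it is judged (in metres and radians):
On the way, in this order (a step that is already met when the one before it is completed fails the run):
1. the crank sits fully home on the drive (horizontal distance between crank_socket and drive_seat below 0.004 m and z of crank_socket in the frame of drive_seat below 0.004 m and angle between the z axis of crank_socket and the z axis of drive_seat, either way round below 0.14 rad), for 0.2 s.
2. the grinder has been cranked one full turn clockwise (value of joint drive above 5.7 rad), for 0.1 s.
At the end, for the whole second after the job is handed in: The crank is fully home on the drive (socket mouth within 4 mm of the seat in height and sideways, hub upright within 8 degrees), the drive has been turned one turn clockwise (stands above 5.7 rad, which allows some slip back) and is at rest; cup, canister, jar and jug within 40 mm, upright (all of step 1 and value of joint drive above 5.7 rad and velocity of joint drive between -0.1 and 0.1 rad/s); the robot touches nothing.
It fails at once if the cup is shoved more than 40 mm or tipped (distance of cup from where it was at the start of the episode above 0.04 m or angle between cup's own z axis and vertical above 0.5 rad).
It fails at once if the canister is shoved more than 40 mm or tipped (distance of canister from where it was at the start of the episode above 0.04 m or angle between canister's own z axis and vertical above 0.5 rad).
It fails at once if the jar is shoved more than 40 mm or tipped (distance of jar from where it was at the start of the episode above 0.04 m or angle between jar's own z axis and vertical above 0.5 rad).
It fails at once if the jug is shoved more than 40 mm or tipped (distance of jug from where it was at the start of the episode above 0.04 m or angle between jug's own z axis and vertical above 0.5 rad).
It also fails if it takes over 72 s, if anything falls off the work surface, if the arm or the gripper's body presses on something with over 40 N, if the wrist force passes 120 N, or if a joint passes its speed limit or range.

## Working session

There is one attempt and no reset: what is moved stays moved. The work goes in short steps, Python scripts to look and compute and a tool call to move; the robot and the scene stay as the last step left them, time stands still between calls to the robot, and variables do not carry over. Pictures are saved under pics/ and viewed, at most 10 in all, crops included, and the job is handed in when it is done.

Besides the shell and the picture viewer there is one more tool, called after "Emit:" as name(argument=value, ...), one argument or row to a line, values as JSON. step_arm: Moves the arm, as the interface text tells. Its arguments: {"type":"object","properties":{"motion":{"type":"array","items":{"type":"object","properties":{"claw":{"type":"number"},"delta_pos":{"type":"array","items":{"type":"number"}},"turn":{"type":"number"}}}},"force":{"type":"number"}},"required":["motion"]}

```bash
mkdir -p pics; ls
cat > h.py <<'E'
from rig import *
import numpy as np, cv2
def cam(n):
    f=grab_frame(n); f['f']=240/np.tan(np.radians(f['vertical_fov'])/2); return f
def ray(f,u,v):
    R=np.array(f['R']);t=np.array(f['t'])
    d=R.T@np.array([(u-f['cx'])/f['f'],(v-f['cy'])/f['f'],1]); return -R.T@t,d
def onz(f,u,v,z):
    c,d=ray(f,u,v); return c+d*(z-c[2])/d[2]
def proj(f,X):
    p=np.array(f['R'])@np.array(X,float)+np.array(f['t']); return np.array([f['f']*p[0]/p[2]+f['cx'],f['f']*p[1]/p[2]+f['cy']])
def save(f,n): cv2.imwrite('pics/'+n+'.png',cv2.cvtColor(f['img'],cv2.COLOR_RGB2BGR))
E
python3 - <<'E'
from h import *
import pickle
s=sense(); print(s['clock'],s['eef_pos'],s['tcp_rot'])
for n in ['side','top']:
    f=cam(n); save(f,n+'0'); pickle.dump(f,open(n+'0.pkl','wb')); print(n,f['f'],f['cx'],f['cy'],ray(f,320,240))
E
```

```text
pics
0.0 [233.26879352 579.32881044 238.56796418] [-3.14021835e+00 -3.18100488e-07  2.75877107e+00]
side 528.0358324415058 320.5936413857771 248.86187903086324 (array([ 212.75296614, -727.57553502,  915.92964169]), array([ 0.29419386,  0.64000302, -0.71002044]))
top 521.9939505423008 308.8142468537919 244.51471602630244 (array([ 357.51397045,  -12.9562457 , 1062.03048304]), array([ 0.20215123, -0.05069899, -0.97831411]))
```

View pics/side0.png

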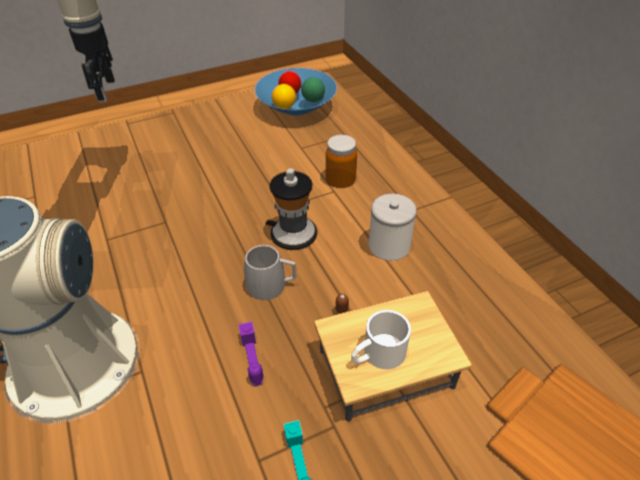

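View pics/top0.png

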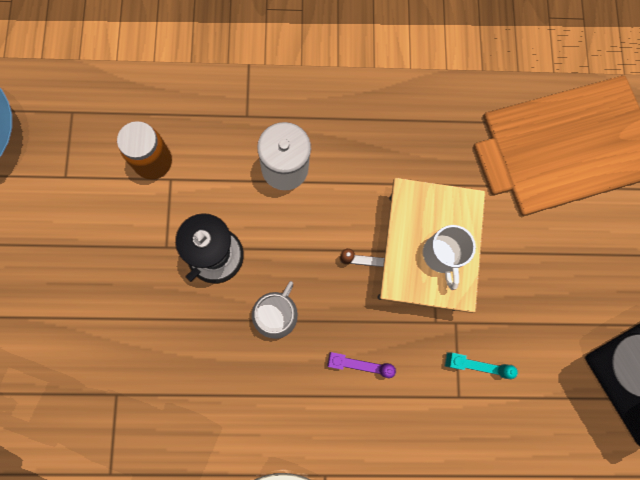

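Top view: real crank's dark knob at (347,257) with its bare steel arm running to (384,261) under the shelf. Purple crank at (335,361)-(388,371) and turquoise at (457,362)-(510,372) are look-alikes. The grinder's drive is at (202,238), and the jug at (274,316), canister (284,155) and jar (140,145) stand around it. I'll confirm with an enlarged crop of the steel crank and the drive.

Run:
```python
from h import *
import pickle
f=pickle.load(open('top0.pkl','rb')); s=pickle.load(open('side0.pkl','rb'))
a=cv2.resize(f['img'][235:280,325:400],None,fx=5,fy=5,interpolation=cv2.INTER_CUBIC)
b=cv2.resize(f['img'][205:280,165:240],None,fx=5,fy=5,interpolation=cv2.INTER_CUBIC)
c=np.zeros((375,750,3),np.uint8);c[:225,:375]=a;c[:,375:]=b
cv2.imwrite('pics/c1.png',c[:,:,::-1])
p=lambda n,u,v,z:print(n,onz(f,u,v,z).round(1))
p('knobtop',347,256.5,54);p('arm',384,261,8)
for q in [(394,179),(485,190),(475,311),(381,299)]: p('riser',*q,94)
p('drive',202,237.5,198);p('lid',204,241,163);p('jug',274,316,95);p('canister',284,146,138);p('jar',137,139,120);p('jughandle',289,286,80);p('cup',454,246,169);p('lever',193,274,12)
p('purple',335,361,40)
```

```text
knobtop [ 533.6 -118.5   54. ]
arm [ 533.4 -199.6    8. ]
riser [ 681.4 -206.8   94. ]
riser [ 662.6 -385.1   94. ]
riser [ 427.3 -353.1   94. ]
riser [ 447.3 -177.5   94. ]
drive [537.  140.9 198. ]
lid [538.1 143.3 163. ]
jug [413.5  20.6  95. ]
canister [726.9   7.7 138. ]
jar [741.8 286.6 120. ]
jughandle [470.9  -5.8  80. ]
cup [ 535.2 -295.3  169. ]
lever [500.3 188.3  12. ]
purple [332.5 -96.1  40. ]
```

View pics/c1.png

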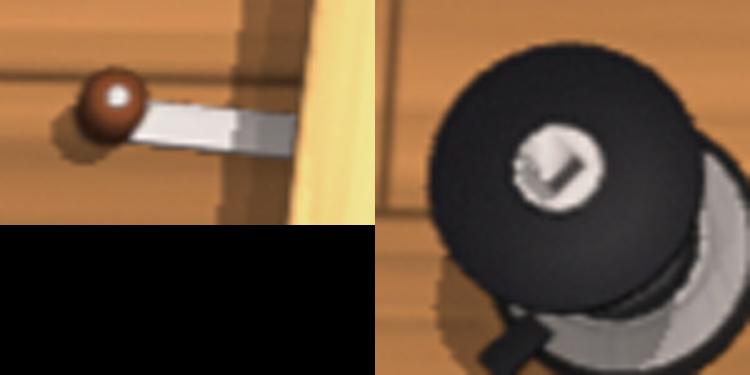

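The crop shows the bare steel bar with the dark wood knob. Neither is purple or turquoise, and the knob sticks out of the shelf's open +y side, so this is the right one. The drive and collar are on the grinder's lid. I'll turn the tool first so that tool x = world y and tool y = world x.

Emit:
step_arm(
  motion=[
    {"turn": 0.119, "claw": 60},
    {"turn": 0.119},
    {"turn": 0.119},
    {"turn": 0.119},
    {"turn": 0.119},
  ],
)

```text
schema error: expected keys claw, delta_pos, turn
```

Emit:
step_arm(
  motion=[
    {"turn": 0.119},
    {"turn": 0.119},
    {"turn": 0.119},
    {"turn": 0.119},
    {"turn": 0.117},
  ],
)

```text
schema error: expected keys claw, delta_pos, turn
```

Run:
```python
from h import *
import pickle
s=sense(); print(s['clock'],s['eef_pos'],s['tcp_rot'],s['qpos'])
f=pickle.load(open('top0.pkl','rb'))
a=onz(f,355,259.4,8);b=onz(f,383,262,8);print(a,b)
```

```text
0.1 [233.30301755 579.36706668 238.65126327] [-3.14035760e+00  1.64453582e-05  2.75880830e+00] [ 1.18558535e+00  3.53551590e-01  1.63406570e+00 -2.12511954e-05
  1.15521037e+00 -2.41801693e-03]
[ 535.84503385 -139.7732786     8.        ] [ 531.32498266 -197.46507194    8.        ]
```

Emit:
step_arm(
  motion=[
    {"claw": 60, "delta_pos": [0, 0, 0], "turn": 0.119},
    {"claw": 60, "delta_pos": [0, 0, 0], "turn": 0.119},
    {"claw": 60, "delta_pos": [0, 0, 0], "turn": 0.119},
    {"claw": 60, "delta_pos": [0, 0, 0], "turn": 0.119},
    {"claw": 60, "delta_pos": [0, 0, 0], "turn": 0.119},
    {"claw": 60, "delta_pos": [0, 0, 0], "turn": 0.119},
    {"claw": 60, "delta_pos": [0, 0, 0], "turn": 0.119},
    {"claw": 60, "delta_pos": [0, 0, 0], "turn": 0.119},
  ],
)

```text
clock: 0.77
eef_pos: [233.3, 579.5, 238.8]
tcp_rot: [-3.141, 0.001, 1.801]
contact_force: [0.1, 0.7, 0.2]
opening: 0.701
grasp_force: 0.0
```

Emit:
step_arm(
  motion=[
    {"claw": 60, "delta_pos": [0, 0, 0], "turn": 0.118},
    {"claw": 60, "delta_pos": [0, 0, 0], "turn": 0.118},
    {"claw": 60, "delta_pos": [-28, 12, 0], "turn": 0},
    {"claw": 60, "delta_pos": [-28, 12, 0], "turn": 0},
    {"claw": 60, "delta_pos": [-28, 12, 0], "turn": 0},
    {"claw": 60, "delta_pos": [-28, 12, 0], "turn": 0},
    {"claw": 60, "delta_pos": [-28, 12, 0], "turn": 0},
    {"claw": 60, "delta_pos": [-28, 12, 0], "turn": 0},
  ],
)

```text
clock: 1.43
eef_pos: [305.6, 410.2, 239.0]
tcp_rot: [-3.141, 0.0, 1.571]
contact_force: [1.0, -0.5, -0.8]
opening: 0.703
grasp_force: 0.0
```

Emit:
step_arm(
  motion=[
    {"claw": 60, "delta_pos": [-28, 12, 0], "turn": 0},
    {"claw": 60, "delta_pos": [-28, 12, 0], "turn": 0},
    {"claw": 60, "delta_pos": [-28, 12, 0], "turn": 0},
    {"claw": 60, "delta_pos": [-28, 12, 0], "turn": 0},
    {"claw": 60, "delta_pos": [-28, 12, 0], "turn": 0},
    {"claw": 60, "delta_pos": [-28, 12, 0], "turn": 0},
    {"claw": 60, "delta_pos": [-28, 12, 0], "turn": 0},
    {"claw": 60, "delta_pos": [-28, 12, 0], "turn": 0},
  ],
)

```text
clock: 2.1
eef_pos: [401.6, 186.3, 239.2]
tcp_rot: [-3.141, 0.0, 1.571]
contact_force: [0.5, 0.9, -0.4]
opening: 0.708
grasp_force: 0.0
```

Emit:
step_arm(
  motion=[
    {"claw": 60, "delta_pos": [-28, 12, 0], "turn": 0},
    {"claw": 60, "delta_pos": [-28, 12, 0], "turn": 0},
    {"claw": 60, "delta_pos": [-28, 12, 0], "turn": 0},
    {"claw": 60, "delta_pos": [-28, 12, 0], "turn": 0},
    {"claw": 60, "delta_pos": [-28, 12, 0], "turn": 0},
    {"claw": 60, "delta_pos": [-28, 12, 0], "turn": 0},
    {"claw": 60, "delta_pos": [-28, 12, 0], "turn": 0},
    {"claw": 60, "delta_pos": [-28, 12, 0], "turn": 0},
  ],
)

```text
clock: 2.77
eef_pos: [497.6, -37.8, 239.1]
tcp_rot: [-3.141, -0.0, 1.571]
contact_force: [0.7, 0.9, 0.7]
opening: 0.698
grasp_force: 0.0
```

Emit:
step_arm(
  motion=[
    {"claw": 60, "delta_pos": [-28, 12, 25], "turn": 0},
    {"claw": 60, "delta_pos": [-28, 12, 25], "turn": 0},
    {"claw": 60, "delta_pos": [-27, 12, 25], "turn": 0},
    {"claw": 60, "delta_pos": [0, 0, 0], "turn": 0},
    {"claw": 60, "delta_pos": [0, 0, 0], "turn": 0},
  ],
)

```text
clock: 3.18
eef_pos: [532.4, -120.2, 162.3]
tcp_rot: [-3.138, -0.001, 1.568]
contact_force: [0.4, -0.1, 0.1]
opening: 0.705
grasp_force: 0.0
```

Emit:
step_arm(
  motion=[
    {"claw": 60, "delta_pos": [1, 1, 28], "turn": 0},
    {"claw": 60, "delta_pos": [0, 0, 28], "turn": 0},
    {"claw": 60, "delta_pos": [0, 0, 28], "turn": 0},
    {"claw": 60, "delta_pos": [0, 0, 28], "turn": 0},
    {"claw": 60, "delta_pos": [0, 0, 24], "turn": 0},
    {"claw": 20, "delta_pos": [0, 0, 0], "turn": 0},
    {"claw": 20, "delta_pos": [0, 0, 0], "turn": 0},
    {"claw": 20, "delta_pos": [0, 0, 0], "turn": 0},
  ],
  force=40,
)

```text
clock: 3.85
eef_pos: [535.5, -117.9, 30.0]
tcp_rot: [3.14, 0.0, 1.571]
contact_force: [-0.3, 0.9, 0.3]
opening: 0.319
grasp_force: 39.4
```

Emit:
step_arm(
  motion=[
    {"claw": 20, "delta_pos": [0, 0, 0], "turn": 0},
    {"claw": 20, "delta_pos": [0, 0, 0], "turn": 0},
    {"claw": 20, "delta_pos": [0, 0, 0], "turn": 0},
  ],
)

```text
clock: 4.1
eef_pos: [535.4, -118.3, 29.8]
tcp_rot: [3.139, 0.0, 1.571]
contact_force: [-0.5, 1.5, 7.1]
opening: 0.317
grasp_force: 39.9
```

Emit:
step_arm(
  motion=[
    {"claw": 20, "delta_pos": [2, 0, -2], "turn": 0},
    {"claw": 20, "delta_pos": [12, 0, 0], "turn": 0},
    {"claw": 20, "delta_pos": [15, 0, 0], "turn": 0},
    {"claw": 20, "delta_pos": [15, 0, 0], "turn": 0},
    {"claw": 20, "delta_pos": [15, 0, 0], "turn": 0},
    {"claw": 20, "delta_pos": [15, 0, 0], "turn": 0},
    {"claw": 20, "delta_pos": [12, 0, 0], "turn": 0},
    {"claw": 20, "delta_pos": [4, 0, 0], "turn": 0},
  ],
)

```text
clock: 4.77
eef_pos: [534.1, -26.3, 30.3]
tcp_rot: [-3.141, -0.0, 1.572]
contact_force: [0.8, -0.5, -1.5]
opening: 0.316
grasp_force: 39.5
```

Emit:
step_arm(
  motion=[
    {"claw": 42, "delta_pos": [0, 0, 0], "turn": 0},
    {"claw": 42, "delta_pos": [0, 0, 0], "turn": 0},
    {"claw": 42, "delta_pos": [0, 0, -20], "turn": 0},
    {"claw": 60, "delta_pos": [0, 0, -40], "turn": 0},
    {"claw": 60, "delta_pos": [0, 0, -40], "turn": 0},
    {"claw": 60, "delta_pos": [0, 0, -30], "turn": 0},
    {"claw": 60, "delta_pos": [0, 0, 0], "turn": 0},
  ],
)

```text
clock: 5.35
eef_pos: [538.2, -29.3, 166.6]
tcp_rot: [3.132, 0.001, 1.57]
contact_force: [1.6, 0.2, -0.6]
opening: 0.703
grasp_force: 0.0
```

Run:
```python
from h import *
import pickle
s=sense(); print(s['clock'],s['eef_pos'],s['tcp_rot'])
W=cam('wrist');T=cam('top')
pickle.dump((W,T),open('p1.pkl','wb'))
cv2.imwrite('pics/c2.png',cv2.resize(np.hstack([W['img'],T['img']]),(800,300),interpolation=cv2.INTER_AREA)[:,:,::-1])
print(ray(W,320,240),proj(T,[533,-28,54]),proj(T,[529,-128,43]),proj(W,[529,-128,43]))
```

```text
5.35 [538.17402888 -29.28619883 166.58164446] [3.13183438e+00 7.23607473e-04 1.56981175e+00]
(array([536.4970586 ,  48.77832591, 300.79870777]), array([ 0.01660451, -0.31314924, -0.9496248 ])) [300.94152892 256.08377983] [351.20464075 259.80069077] [305.62646954 343.21168942]
```

View pics/c2.png

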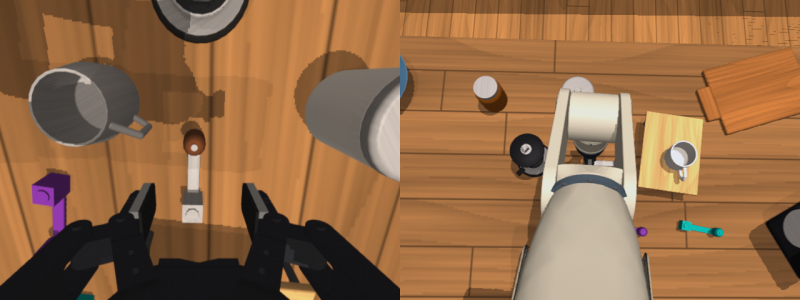

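The wrist picture (left half) shows the steel crank clear of the shelf. The knob is at full-size pixel (310,228) and the hub at (307,341), within 3 px of where I predicted it. I'll measure the hub and arm precisely.

Run:
```python
from h import *
import pickle
W,T=pickle.load(open('p1.pkl','rb'))
hsv=cv2.cvtColor(W['img'],cv2.COLOR_RGB2HSV)
m=((hsv[...,1]<45)&(hsv[...,2]>110)).astype(np.uint8); m[:, :270]=0;m[:,350:]=0;m[:235]=0;m[370:]=0
n,l,st,c=cv2.connectedComponentsWithStats(m)
print(st,c)
for v in range(245,366,8):
    u=np.flatnonzero(m[v]); print(v,(u.min(),u.max()) if len(u) else None, hsv[v,307])
```

```text
[[     0      0    640    480 305130]
 [   306    235     10      6     54]
 [   300    247     20     61   1116]
 [   292    327     33     29    900]] [[319.57523351 239.06168518]
 [310.5        237.25925926]
 [309.19713262 277.38530466]
 [307.30888889 341.26      ]]
245 None [ 11 178 122]
253 (np.int64(301), np.int64(319)) [ 14  29 208]
261 (np.int64(301), np.int64(319)) [ 13  29 208]
269 (np.int64(300), np.int64(318)) [ 14  31 209]
277 (np.int64(300), np.int64(318)) [ 14  26 222]
285 (np.int64(300), np.int64(318)) [ 16  27 221]
293 (np.int64(300), np.int64(318)) [ 16  28 219]
301 (np.int64(300), np.int64(317)) [ 15  30 219]
309 None [13 28 81]
317 None [13 29 79]
325 None [13 29 78]
333 (np.int64(292), np.int64(323)) [ 13  30 163]
341 (np.int64(292), np.int64(323)) [ 13  30 213]
349 (np.int64(292), np.int64(323)) [ 14  29 213]
357 None [ 13 120 117]
365 None [ 14 154 103]
```

Run:
```python
from h import *
import pickle
W,T=pickle.load(open('p1.pkl','rb'))
print(onz(W,307.5,341.3,40),onz(W,310,253,8),onz(W,308.5,301,8),onz(W,310,228,54), onz(W,292,341,40),onz(W,323.5,341,40))
print(sense()['eef_pos'])
```

```text
[ 530.53109113 -128.17502592   40.        ] [532.83087963 -59.78983452   8.        ] [ 531.11662749 -106.87471381    8.        ] [533.54359989 -23.41189445  54.        ] [ 517.32486913 -127.77923059   40.        ] [ 544.18304467 -127.9808973    40.        ]
[535.40119998 -29.0012003  161.8387871 ]
```

Emit:
step_arm(
  motion=[
    {"claw": 60, "delta_pos": [-33, -2, 0], "turn": 0.03},
    {"claw": 60, "delta_pos": [-33, -1.5, 0], "turn": 0},
    {"claw": 60, "delta_pos": [-33, 1.5, 20], "turn": 0},
    {"claw": 60, "delta_pos": [0, 0, 30], "turn": 0},
    {"claw": 60, "delta_pos": [0, 0, 30], "turn": 0},
    {"claw": 60, "delta_pos": [0, 0, 30], "turn": 0},
    {"claw": 60, "delta_pos": [0, 0, 25], "turn": 0},
    {"claw": 60, "delta_pos": [0, 0, 8], "turn": 0},
  ],
)

```text
clock: 6.12
eef_pos: [526.7, -126.9, 12.5]
tcp_rot: [-3.134, -0.002, 1.54]
contact_force: [-1.7, 1.5, 0.1]
opening: 0.7
grasp_force: 0.0
```

Emit:
step_arm(
  motion=[
    {"claw": 60, "delta_pos": [0, 0, 0], "turn": 0},
    {"claw": 60, "delta_pos": [0, 0, 0], "turn": 0},
  ],
)

```text
clock: 6.28
eef_pos: [530.0, -127.3, 16.9]
tcp_rot: [-3.14, -0.0, 1.541]
contact_force: [0.1, -0.8, 0.8]
opening: 0.7
grasp_force: 0.0
```

Emit:
step_arm(
  motion=[
    {"claw": 20, "delta_pos": [-0.5, 0.5, 2], "turn": 0},
    {"claw": 20, "delta_pos": [0, 0, 0], "turn": 0},
    {"claw": 20, "delta_pos": [0, 0, 0], "turn": 0},
    {"claw": 20, "delta_pos": [0, 0, 0], "turn": 0},
    {"claw": 20, "delta_pos": [0, 0, 0], "turn": 0},
    {"claw": 20, "delta_pos": [0, 0, -5], "turn": 0},
    {"claw": 20, "delta_pos": [0, 0, -10], "turn": 0},
    {"claw": 20, "delta_pos": [0, 0, -20], "turn": 0},
  ],
  force=100,
)

```text
clock: 6.95
eef_pos: [529.6, -127.3, 50.0]
tcp_rot: [-3.139, -0.001, 1.541]
contact_force: [-0.2, 0.5, -3.1]
opening: 0.317
grasp_force: 98.5
```

Emit:
step_arm(
  motion=[
    {"claw": 20, "delta_pos": [0, 0, -30], "turn": 0},
    {"claw": 20, "delta_pos": [0, 0, -30], "turn": 0},
    {"claw": 20, "delta_pos": [0, 0, -30], "turn": 0},
    {"claw": 20, "delta_pos": [0, 0, -30], "turn": 0},
    {"claw": 20, "delta_pos": [0, 0, -30], "turn": 0},
    {"claw": 20, "delta_pos": [0, 0, -30], "turn": 0},
    {"claw": 20, "delta_pos": [0, 0, -15], "turn": 0},
    {"claw": 20, "delta_pos": [0, 0, 0], "turn": 0},
  ],
)

```text
clock: 7.62
eef_pos: [532.7, -128.1, 250.2]
tcp_rot: [3.134, 0.002, 1.541]
contact_force: [1.3, 0.3, -3.2]
opening: 0.309
grasp_force: 98.5
```

Run:
```python
from h import *
import pickle
s=sense(); print(s['clock'],s['eef_pos'],s['tcp_rot'],s['qpos'])
W=cam('wrist');T=cam('top');S=cam('side')
pickle.dump((W,T,S),open('p2.pkl','wb'))
cv2.imwrite('pics/c3.png',cv2.resize(np.hstack([W['img'],S['img']]),(800,300),interpolation=cv2.INTER_AREA)[:,:,::-1])
g=T['img'][205:280,165:240]
cv2.imwrite('pics/g.png',cv2.resize(g,None,fx=6,fy=6,interpolation=cv2.INTER_CUBIC)[:,:,::-1])
```

```text
7.6167 [ 532.7469153  -128.12448333  250.22670473] [3.13430874e+00 1.56813824e-03 1.54087597e+00] [-2.38738501e-01  2.18696110e-01  1.79252949e+00 -2.66944862e-05
  1.12291630e+00 -2.08812382e-01]
```

View pics/c3.png

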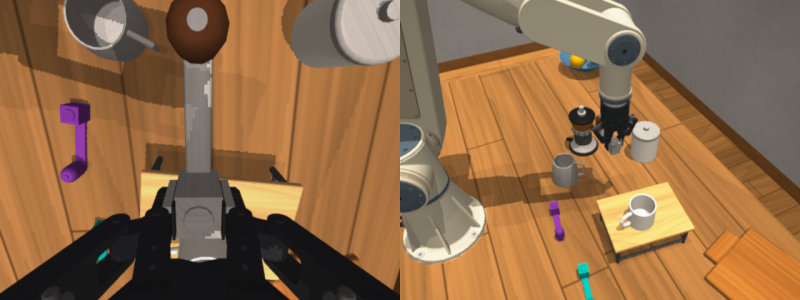

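The crank is held level by its hub, with the knob forward. Next I'll move beside the grinder and look at the drive's square from close by.

Emit:
step_arm(
  motion=[
    {"claw": 20, "delta_pos": [15, 4, 0], "turn": 0},
    {"claw": 20, "delta_pos": [29, 8, 0], "turn": 0},
    {"claw": 20, "delta_pos": [29, 8, 0], "turn": 0},
    {"claw": 20, "delta_pos": [29, 8, 0], "turn": 0},
    {"claw": 20, "delta_pos": [29, 8, 0], "turn": 0},
    {"claw": 20, "delta_pos": [29, 8, 0], "turn": 0},
    {"claw": 20, "delta_pos": [20, 5, 0], "turn": 0},
    {"claw": 20, "delta_pos": [10, 2, 0], "turn": 0},
  ],
)

```text
clock: 8.43
eef_pos: [587.1, 63.1, 243.1]
tcp_rot: [-3.138, -0.0, 1.543]
contact_force: [0.1, 0.2, -3.6]
opening: 0.316
grasp_force: 98.6
```

Emit:
step_arm(
  motion=[
    {"claw": 20, "delta_pos": [0, 0, 0], "turn": 0},
    {"claw": 20, "delta_pos": [0, 0, 0], "turn": 0},
    {"claw": 20, "delta_pos": [0, 0, 0], "turn": 0},
  ],
)

```text
clock: 8.68
eef_pos: [586.8, 59.7, 244.3]
tcp_rot: [-3.14, 0.001, 1.541]
contact_force: [-0.8, -1.3, -2.8]
opening: 0.313
grasp_force: 98.6
```

Run:
```python
from h import *
import pickle
s=sense(); print(s['clock'],s['eef_pos'],s['tcp_rot'],s['qpos'])
W=cam('wrist');T=cam('top')
pickle.dump((W,T),open('p3.pkl','wb'))
p=proj(W,[537,141,185]);print(p,W['f'],proj(T,[537,141,185]))
u,v=p.round().astype(int)
a=cv2.resize(W['img'][max(v-60,0):v+60,max(u-60,0):u+60],(480,480),interpolation=cv2.INTER_CUBIC)
b=cv2.resize(W['img'],(320,240),interpolation=cv2.INTER_AREA)
c=np.zeros((480,800,3),np.uint8);c[:,:480]=a;c[:240,480:]=b
cv2.imwrite('pics/c4.png',c[:,:,::-1])
```

```text
8.6833 [586.83988739  59.72247029 244.31992096] [-3.13967608e+00  7.46408666e-04  1.54055438e+00] [ 9.91571612e-02  2.95048635e-01  1.70409717e+00 -5.41314496e-04
  1.14444377e+00  1.29624174e-01]
[217.63278493 120.07089749] 354.3178938709673 [203.21484792 239.07858906]
```

View pics/c4.png

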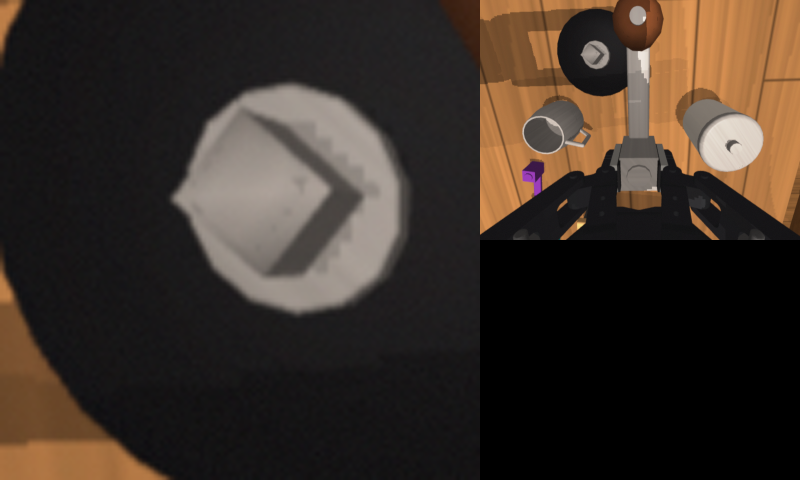

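The enlarged crop shows the collar centred near crop (296,198). The drive's shoulder corners are at crop (172,198), (240,108), (333,188) and (265,275), so the square stands at roughly 45° to the image.

Run:
```python
from h import *
import pickle
W,T=pickle.load(open('p3.pkl','rb'))
x0,y0=158,60
P=lambda a,b,z:onz(W,x0+a/4,y0+b/4,z)
print('collar',P(296,198,172),P(405,198,172),P(293,83,172),P(297,313,172))
C=np.array([P(*q,194)[:2] for q in [(172,198),(240,108),(333,188),(265,275)]]);print(C,C.mean(0))
for i in range(4):
    d=C[(i+1)%4]-C[i];print(np.hypot(*d),np.degrees(np.arctan2(d[1],d[0]))%90)
hsv=cv2.cvtColor(T['img'],cv2.COLOR_RGB2HSV)
m=((hsv[...,2]>110)&(hsv[...,1]<60)).astype(np.uint8);m[:225]=0;m[255:]=0;m[:,:188]=0;m[:,216:]=0
n,l,st,c=cv2.connectedComponentsWithStats(m);print(st[1:],c[1:])
for z in(172,198):print(onz(T,*c[1],z))
```

```text
collar [542.03269905 146.47699523 172.        ] [556.99114687 146.02743553 172.        ] [543.13388366 160.97435847 172.        ] [540.59790506 131.29611096 172.        ]
[[531.82958742 146.00412473]
 [541.34966671 155.92952814]
 [551.68487816 146.56026136]
 [542.24062379 136.65449524]] [541.77618902 146.28710237]
13.753019392931055 46.19410759784016
13.949901645122514 47.80648302620625
13.686421849218961 46.366286045458
13.993042919141606 48.074580123170676
[[188 225  28  11 252]
 [188 248  28   7 153]] [[200.58333333 229.06746032]
 [203.1372549  251.64705882]]
[557.33140751 148.69508751 172.        ]
[551.4942441  143.97285075 198.        ]
```

Emit:
step_arm(
  motion=[
    {"claw": 20, "delta_pos": [0, 0, 0], "turn": -0.1065},
    {"claw": 20, "delta_pos": [0, 0, 0], "turn": -0.1065},
    {"claw": 20, "delta_pos": [0, 0, 0], "turn": -0.1065},
    {"claw": 20, "delta_pos": [0, 0, 0], "turn": -0.1065},
    {"claw": 20, "delta_pos": [0, 0, 0], "turn": -0.1065},
    {"claw": 20, "delta_pos": [0, 0, 0], "turn": -0.1065},
    {"claw": 20, "delta_pos": [0, 0, 0], "turn": -0.1065},
    {"claw": 20, "delta_pos": [0, 0, 0], "turn": -0.1065},
  ],
)

```text
clock: 9.45
eef_pos: [587.5, 59.6, 245.4]
tcp_rot: [-3.142, 0.0, 2.397]
contact_force: [-0.2, 0.3, -3.3]
opening: 0.311
grasp_force: 98.3
```

Emit:
step_arm(
  motion=[
    {"claw": 20, "delta_pos": [15, 5, 0], "turn": 0},
    {"claw": 20, "delta_pos": [20, 7, 0], "turn": 0},
    {"claw": 20, "delta_pos": [20, 7, 0], "turn": 0},
    {"claw": 20, "delta_pos": [20, 7, 0], "turn": 0},
    {"claw": 20, "delta_pos": [16.5, 6.4, 0], "turn": 0},
    {"claw": 20, "delta_pos": [0, 0, 0], "turn": 0},
    {"claw": 20, "delta_pos": [0, 0, 0], "turn": 0},
    {"claw": 20, "delta_pos": [0, 0, 0], "turn": 0},
  ],
)

```text
clock: 10.12
eef_pos: [542.7, 146.3, 245.4]
tcp_rot: [3.142, 0.0, 2.392]
contact_force: [-0.0, -0.9, -1.4]
opening: 0.314
grasp_force: 98.5
```

Run:
```python
from h import *
s=sense(); print(s['clock'],s['eef_pos'],s['tcp_rot'],s['qpos'])
S=cam('side')
for z in (172,198,223): print(proj(S,[542,146,z]))
W=cam('wrist'); a=cv2.resize(S['img'][120:280,210:390],(540,480),interpolation=cv2.INTER_CUBIC)
c=np.zeros((480,800,3),np.uint8);c[:,:540]=a;c[:195,540:]=cv2.resize(W['img'],(260,195))
cv2.imwrite('pics/c5.png',c[:,:,::-1])
```

```text
10.1167 [542.65779422 146.31109549 245.41706147] [3.14151461e+00 3.95529754e-04 2.39162816e+00] [ 2.60863119e-01  2.49409847e-01  1.76360234e+00 -3.24965495e-04
  1.12830427e+00 -5.59829621e-01]
[289.92502192 179.02750981]
[289.34324699 169.72691222]
[288.76586174 160.49649061]
```

View pics/c5.png

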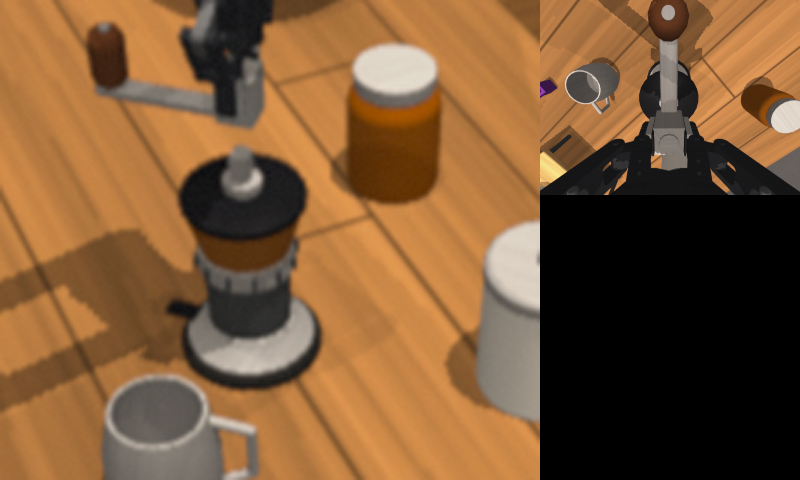

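The side view shows the hub directly over the drive (crop (240,110) over (240,160)). Lowering.

Emit:
step_arm(
  motion=[
    {"claw": 20, "delta_pos": [0.3, -0.5, 12], "turn": 0},
    {"claw": 20, "delta_pos": [0, 0, 12], "turn": 0},
    {"claw": 20, "delta_pos": [0, 0, 5], "turn": 0},
    {"claw": 20, "delta_pos": [0, 0, 3], "turn": 0},
    {"claw": 20, "delta_pos": [0, 0, 3], "turn": 0},
    {"claw": 20, "delta_pos": [0, 0, 3], "turn": 0},
    {"claw": 20, "delta_pos": [0, 0, 0], "turn": 0},
    {"claw": 20, "delta_pos": [0, 0, 0], "turn": 0},
  ],
)

```text
clock: 10.88
eef_pos: [541.6, 146.7, 206.9]
tcp_rot: [-3.141, -0.001, 2.393]
contact_force: [-2.8, 2.3, -4.4]
opening: 0.314
grasp_force: 98.6
```

Emit:
step_arm(
  motion=[
    {"claw": 20, "delta_pos": [0, 0, 2], "turn": 0},
    {"claw": 20, "delta_pos": [0, 0, 2], "turn": 0},
    {"claw": 20, "delta_pos": [0, 0, 0], "turn": 0},
    {"claw": 20, "delta_pos": [0, 0, 0], "turn": 0},
  ],
)

```text
clock: 11.22
eef_pos: [541.7, 146.9, 203.3]
tcp_rot: [-3.142, -0.001, 2.393]
contact_force: [-3.3, 4.9, -4.0]
opening: 0.314
grasp_force: 98.7
```

It's already 10 mm over the drive, with no upward resistance. Continuing down.

Emit:
step_arm(
  motion=[
    {"claw": 20, "delta_pos": [0.7, 0, 3], "turn": 0},
    {"claw": 20, "delta_pos": [0, 0, 3], "turn": 0},
    {"claw": 20, "delta_pos": [0, 0, 3], "turn": 0},
    {"claw": 20, "delta_pos": [0, 0, 3], "turn": 0},
    {"claw": 20, "delta_pos": [0, 0, 2], "turn": 0},
    {"claw": 20, "delta_pos": [0, 0, 1], "turn": 0},
    {"claw": 20, "delta_pos": [0, 0, 0], "turn": 0},
    {"claw": 20, "delta_pos": [0, 0, 0], "turn": 0},
  ],
)

```text
clock: 11.88
eef_pos: [541.6, 147.0, 188.7]
tcp_rot: [3.141, 0.0, 2.393]
contact_force: [-4.9, 1.2, 5.7]
opening: 0.318
grasp_force: 99.9
```

Emit:
step_arm(
  motion=[
    {"claw": 20, "delta_pos": [0, 0, 1.5], "turn": 0},
    {"claw": 20, "delta_pos": [0, 0, 0], "turn": 0},
    {"claw": 20, "delta_pos": [0, 0, 0], "turn": 0},
  ],
)

```text
clock: 12.13
eef_pos: [541.7, 147.1, 188.7]
tcp_rot: [3.141, 0.0, 2.393]
contact_force: [-10.4, -0.4, 17.8]
opening: 0.31
grasp_force: 101.7
```

Emit:
step_arm(
  motion=[
    {"claw": 20, "delta_pos": [0.5, -0.5, -1], "turn": 0},
    {"claw": 20, "delta_pos": [0, 0, 0], "turn": 0.05},
    {"claw": 20, "delta_pos": [0, 0, 0], "turn": 0.1},
    {"claw": 20, "delta_pos": [0, 0, 0], "turn": 0.1},
    {"claw": 20, "delta_pos": [0, 0, 0], "turn": 0.1},
    {"claw": 20, "delta_pos": [0, 0, 0], "turn": 0.1},
    {"claw": 20, "delta_pos": [0, 0, 0], "turn": 0.1},
    {"claw": 20, "delta_pos": [0, 0, 0], "turn": 0.1},
  ],
  force=120,
)

```text
clock: 12.8
eef_pos: [541.6, 147.3, 188.8]
tcp_rot: [3.14, -0.0, 1.739]
contact_force: [-4.2, 2.6, 7.5]
opening: 0.311
grasp_force: 119.5
```

Run:
```python
from h import *
s=sense(); print(s['eef_pos'],s['tcp_rot'],s['qpos'],s['contact_force'],s['wrist_torque'])
S=cam('side');W=cam('wrist')
a=cv2.resize(S['img'][120:280,210:390],(540,480),interpolation=cv2.INTER_CUBIC)
c=np.zeros((480,800,3),np.uint8);c[:,:540]=a;c[:195,540:]=cv2.resize(W['img'],(260,195))
cv2.imwrite('pics/c6.png',c[:,:,::-1])
```

```text
[541.6040298  147.32262101 188.78242142] [ 3.13974349e+00 -2.21903790e-04  1.73864332e+00] [2.62886338e-01 3.08758055e-01 1.82106867e+00 5.36420739e-05
 1.00990405e+00 9.50110561e-02] [-4.17298967  2.60050386  7.54536627] [0.22391738 0.67788577 0.45825487]
```

View pics/c6.png

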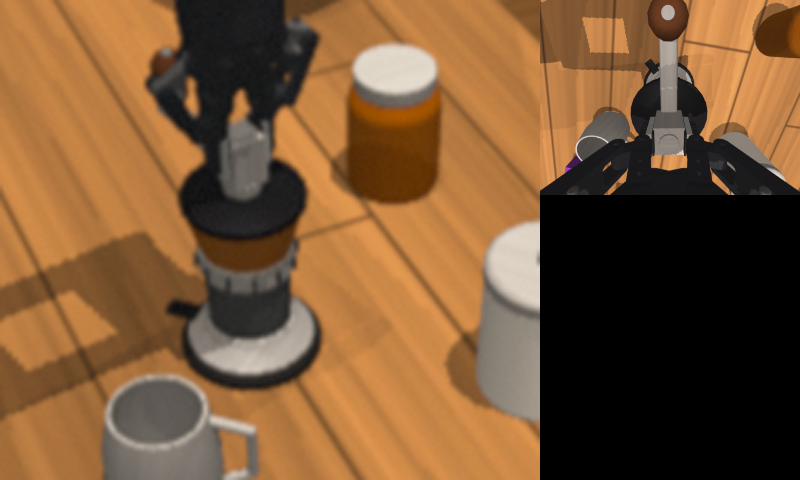

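The hub sits on the collar (crop (242,190)), and the bar is still in line with the tool. The wrist torque of 0.46 N m matches the drive, so I'll carry on with the stroke.

Emit:
step_arm(
  motion=[
    {"claw": 20, "delta_pos": [0, 0, 0], "turn": 0.112},
    {"claw": 20, "delta_pos": [0, 0, 0], "turn": 0.112},
    {"claw": 20, "delta_pos": [0, 0, 0], "turn": 0.112},
    {"claw": 20, "delta_pos": [0, 0, 0], "turn": 0.112},
    {"claw": 20, "delta_pos": [0, 0, 0], "turn": 0.112},
    {"claw": 20, "delta_pos": [0, 0, 0], "turn": 0.112},
    {"claw": 20, "delta_pos": [0, 0, 0], "turn": 0.112},
    {"claw": 20, "delta_pos": [0, 0, 0], "turn": 0.112},
  ],
)

```text
clock: 13.57
eef_pos: [542.5, 147.1, 188.8]
tcp_rot: [3.139, -0.002, 0.842]
contact_force: [1.1, 0.1, 4.2]
opening: 0.309
grasp_force: 119.0
```

Emit:
step_arm(
  motion=[
    {"claw": 20, "delta_pos": [0, 0, 0], "turn": 0.112},
    {"claw": 20, "delta_pos": [0, 0, 0], "turn": 0.112},
    {"claw": 20, "delta_pos": [0, 0, 0], "turn": 0.112},
    {"claw": 20, "delta_pos": [0, 0, 0], "turn": 0.112},
    {"claw": 20, "delta_pos": [0, 0, 0], "turn": 0.112},
    {"claw": 20, "delta_pos": [0, 0, 0], "turn": 0.112},
    {"claw": 20, "delta_pos": [0, 0, 0], "turn": 0.112},
    {"claw": 20, "delta_pos": [0, 0, 0], "turn": 0.112},
  ],
)

```text
clock: 14.23
eef_pos: [542.8, 146.3, 188.8]
tcp_rot: [3.141, -0.004, -0.054]
contact_force: [1.1, -3.7, 5.3]
opening: 0.31
grasp_force: 119.2
```

Emit:
step_arm(
  motion=[
    {"claw": 20, "delta_pos": [0, 0, 0], "turn": 0.112},
    {"claw": 20, "delta_pos": [0, 0, 0], "turn": 0.112},
    {"claw": 20, "delta_pos": [0, 0, 0], "turn": 0.112},
    {"claw": 20, "delta_pos": [0, 0, 0], "turn": 0.112},
    {"claw": 20, "delta_pos": [0, 0, 0], "turn": 0.112},
    {"claw": 20, "delta_pos": [0, 0, 0], "turn": 0.112},
    {"claw": 20, "delta_pos": [0, 0, 0], "turn": 0.112},
    {"claw": 20, "delta_pos": [0, 0, 0], "turn": 0.05},
  ],
)

```text
clock: 14.9
eef_pos: [542.4, 145.6, 188.8]
tcp_rot: [-3.141, -0.004, -0.888]
contact_force: [-0.5, -7.7, 6.4]
opening: 0.308
grasp_force: 119.3
```

Run:
```python
from h import *
s=sense(); print(s['clock'],s['eef_pos'],s['tcp_rot'],s['qpos'],s['contact_force'],s['wrist_torque'])
```

```text
14.9 [542.38355363 145.59129605 188.78061135] [-3.14066231 -0.00376424 -0.88832517] [ 0.26139653  0.3089489   1.82080255 -0.00360898  1.00945646  2.72243376] [-0.53468063 -7.68808758  6.4478661 ] [-1.10768729  0.25634761  0.38730147]
```

Emit:
step_arm(
  motion=[
    {"claw": 60, "delta_pos": [0, 0, 0], "turn": 0},
    {"claw": 60, "delta_pos": [0, 0, 0], "turn": 0},
    {"claw": 60, "delta_pos": [0, 0, 0], "turn": 0},
    {"claw": 60, "delta_pos": [0, 0, -5], "turn": 0},
    {"claw": 60, "delta_pos": [0, 0, -15], "turn": 0},
    {"claw": 60, "delta_pos": [0, 0, -20], "turn": 0},
    {"claw": 60, "delta_pos": [0, 0, -15], "turn": 0},
    {"claw": 60, "delta_pos": [0, 0, 0], "turn": -0.1208},
  ],
)

```text
clock: 15.57
eef_pos: [542.7, 147.6, 246.4]
tcp_rot: [-3.137, -0.003, -0.763]
contact_force: [0.9, -1.1, -0.7]
opening: 0.7
grasp_force: 0.0
```

Emit:
step_arm(
  motion=[
    {"claw": 60, "delta_pos": [0, 0, 0], "turn": -0.1208},
    {"claw": 60, "delta_pos": [0, 0, 0], "turn": -0.1208},
    {"claw": 60, "delta_pos": [0, 0, 0], "turn": -0.1208},
    {"claw": 60, "delta_pos": [0, 0, 0], "turn": -0.1208},
    {"claw": 60, "delta_pos": [0, 0, 0], "turn": -0.1208},
    {"claw": 60, "delta_pos": [0, 0, 0], "turn": -0.1208},
    {"claw": 60, "delta_pos": [0, 0, 0], "turn": -0.1208},
    {"claw": 60, "delta_pos": [0, 0, 0], "turn": -0.1208},
  ],
)

```text
clock: 16.23
eef_pos: [541.1, 147.1, 243.2]
tcp_rot: [-3.142, -0.001, 0.211]
contact_force: [1.6, -0.1, -0.0]
opening: 0.704
grasp_force: 0.0
```

Emit:
step_arm(
  motion=[
    {"claw": 60, "delta_pos": [0, 0, 0], "turn": -0.1208},
    {"claw": 60, "delta_pos": [0, 0, 0], "turn": -0.1208},
    {"claw": 60, "delta_pos": [0, 0, 0], "turn": -0.1208},
    {"claw": 60, "delta_pos": [0, 0, 0], "turn": -0.1208},
    {"claw": 60, "delta_pos": [0, 0, 0], "turn": -0.1208},
    {"claw": 60, "delta_pos": [0, 0, 0], "turn": -0.1208},
    {"claw": 60, "delta_pos": [0, 0, 0], "turn": -0.1208},
    {"claw": 60, "delta_pos": [0, 0, 0], "turn": -0.1208},
  ],
)

```text
clock: 16.9
eef_pos: [541.1, 147.1, 243.2]
tcp_rot: [3.141, -0.0, 1.177]
contact_force: [-0.2, 0.3, -0.5]
opening: 0.701
grasp_force: 0.0
```

Emit:
step_arm(
  motion=[
    {"claw": 60, "delta_pos": [0, 0, 0], "turn": -0.1208},
    {"claw": 60, "delta_pos": [0, 0, 0], "turn": -0.1208},
    {"claw": 60, "delta_pos": [0, 0, 0], "turn": -0.1208},
    {"claw": 60, "delta_pos": [0, 0, 0], "turn": -0.1208},
    {"claw": 60, "delta_pos": [0, 0, 0], "turn": -0.1208},
    {"claw": 60, "delta_pos": [0, 0, 0], "turn": -0.1208},
    {"claw": 60, "delta_pos": [0, 0, 0], "turn": -0.1208},
    {"claw": 60, "delta_pos": [0, 0, 0], "turn": -0.1208},
  ],
)

```text
clock: 17.57
eef_pos: [541.0, 147.1, 243.2]
tcp_rot: [3.141, 0.0, 2.144]
contact_force: [-0.1, 0.5, -1.2]
opening: 0.706
grasp_force: 0.0
```

Emit:
step_arm(
  motion=[
    {"claw": 60, "delta_pos": [0, 0, 0], "turn": -0.1208},
    {"claw": 60, "delta_pos": [0, 0, 0], "turn": 0},
    {"claw": 60, "delta_pos": [0, 0, 0], "turn": 0},
  ],
)

```text
clock: 17.82
eef_pos: [541.0, 147.1, 243.1]
tcp_rot: [3.141, 0.0, 2.254]
contact_force: [0.7, 0.1, -0.3]
opening: 0.702
grasp_force: 0.0
```

Run:
```python
from h import *
s=sense(); print(s['clock'],s['eef_pos'],s['tcp_rot'],s['qpos'],s['contact_force'],s['wrist_torque'])
W=cam('wrist');T=cam('top')
a=T['img'][180:300,140:300]
c=np.zeros((360,800,3),np.uint8);c[:,:480]=cv2.resize(a,(480,360),interpolation=cv2.INTER_CUBIC);c[:240,480:]=cv2.resize(W['img'],(320,240))
cv2.imwrite('pics/c7.png',c[:,:,::-1])
```

```text
17.8167 [541.01952023 147.09967852 243.05146186] [3.14120123e+00 1.72836671e-04 2.25433565e+00] [ 2.62799137e-01  2.49513326e-01  1.76908372e+00  2.33880533e-06
  1.12256773e+00 -4.20741233e-01] [ 0.68186746  0.09463477 -0.30315252] [-0.00673133  0.00515371 -0.05662384]
```

View pics/c7.png

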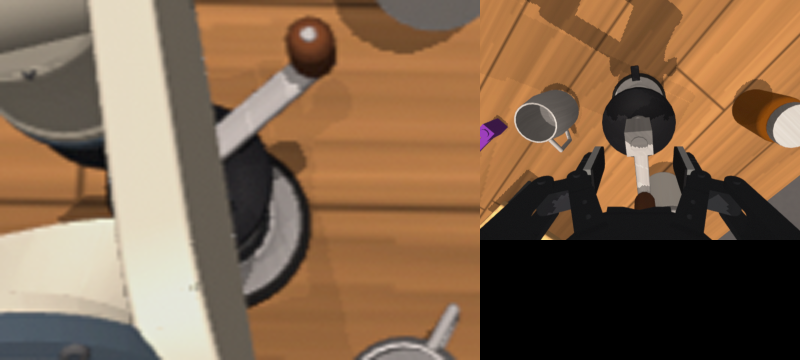

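The crank stayed home, with the knob at top crop (311,47). The open fingers now straddle the hub from the other side. Going down to grip again.

Emit:
step_arm(
  motion=[
    {"claw": 60, "delta_pos": [-1, 0.3, 15], "turn": 0},
    {"claw": 60, "delta_pos": [0, 0, 20], "turn": 0},
    {"claw": 60, "delta_pos": [0, 0, 12], "turn": 0},
    {"claw": 60, "delta_pos": [0, 0, 6], "turn": 0},
    {"claw": 60, "delta_pos": [0, 0, 0], "turn": 0},
    {"claw": 20, "delta_pos": [0, 0, 0], "turn": 0},
    {"claw": 20, "delta_pos": [0, 0, 0], "turn": 0},
    {"claw": 20, "delta_pos": [0, 0, 0], "turn": 0},
  ],
)

```text
clock: 18.58
eef_pos: [542.2, 146.5, 191.0]
tcp_rot: [3.141, 0.001, 2.258]
contact_force: [-4.9, -0.9, 11.6]
opening: 0.307
grasp_force: 114.5
```

Emit:
step_arm(
  motion=[
    {"claw": 20, "delta_pos": [0, 0, 0], "turn": 0},
    {"claw": 20, "delta_pos": [0, 0, 0], "turn": 0},
    {"claw": 20, "delta_pos": [0, 0, 0], "turn": 0.05},
    {"claw": 20, "delta_pos": [0, 0, 0], "turn": 0.1},
  ],
)

```text
clock: 18.92
eef_pos: [542.0, 146.3, 191.1]
tcp_rot: [3.141, 0.001, 2.107]
contact_force: [-2.7, -1.0, 5.1]
opening: 0.313
grasp_force: 117.0
```

Emit:
step_arm(
  motion=[
    {"claw": 20, "delta_pos": [0, 0, 0], "turn": 0.112},
    {"claw": 20, "delta_pos": [0, 0, 0], "turn": 0.112},
    {"claw": 20, "delta_pos": [0, 0, 0], "turn": 0.112},
    {"claw": 20, "delta_pos": [0, 0, 0], "turn": 0.112},
    {"claw": 20, "delta_pos": [0, 0, 0], "turn": 0.112},
    {"claw": 20, "delta_pos": [0, 0, 0], "turn": 0.112},
    {"claw": 20, "delta_pos": [0, 0, 0], "turn": 0.112},
    {"claw": 20, "delta_pos": [0, 0, 0], "turn": 0.112},
  ],
)

```text
clock: 19.58
eef_pos: [541.9, 146.2, 191.1]
tcp_rot: [3.141, 0.0, 1.207]
contact_force: [-2.1, -2.8, 6.0]
opening: 0.31
grasp_force: 117.1
```

Emit:
step_arm(
  motion=[
    {"claw": 20, "delta_pos": [0, 0, 0], "turn": 0.112},
    {"claw": 20, "delta_pos": [0, 0, 0], "turn": 0.112},
    {"claw": 20, "delta_pos": [0, 0, 0], "turn": 0.112},
    {"claw": 20, "delta_pos": [0, 0, 0], "turn": 0.112},
    {"claw": 20, "delta_pos": [0, 0, 0], "turn": 0.112},
    {"claw": 20, "delta_pos": [0, 0, 0], "turn": 0.112},
    {"claw": 20, "delta_pos": [0, 0, 0], "turn": 0.112},
    {"claw": 20, "delta_pos": [0, 0, 0], "turn": 0.112},
  ],
)

```text
clock: 20.25
eef_pos: [541.7, 146.1, 191.1]
tcp_rot: [3.141, -0.0, 0.311]
contact_force: [-3.8, -2.6, 7.2]
opening: 0.31
grasp_force: 117.3
```

Emit:
step_arm(
  motion=[
    {"claw": 20, "delta_pos": [0, 0, 0], "turn": 0.112},
    {"claw": 20, "delta_pos": [0, 0, 0], "turn": 0.112},
    {"claw": 20, "delta_pos": [0, 0, 0], "turn": 0.112},
    {"claw": 20, "delta_pos": [0, 0, 0], "turn": 0.112},
    {"claw": 20, "delta_pos": [0, 0, 0], "turn": 0.112},
    {"claw": 20, "delta_pos": [0, 0, 0], "turn": 0.112},
    {"claw": 20, "delta_pos": [0, 0, 0], "turn": 0.112},
    {"claw": 20, "delta_pos": [0, 0, 0], "turn": 0.112},
  ],
)

```text
clock: 20.92
eef_pos: [541.6, 146.2, 191.1]
tcp_rot: [3.141, -0.0, -0.585]
contact_force: [-4.4, -1.7, 6.6]
opening: 0.314
grasp_force: 117.1
```

Emit:
step_arm(
  motion=[
    {"claw": 20, "delta_pos": [0, 0, 0], "turn": 0.112},
    {"claw": 20, "delta_pos": [0, 0, 0], "turn": 0.08},
    {"claw": 20, "delta_pos": [0, 0, 2], "turn": 0},
    {"claw": 20, "delta_pos": [0, 0, 0], "turn": 0},
  ],
)

```text
clock: 21.25
eef_pos: [541.7, 146.3, 190.8]
tcp_rot: [-3.141, -0.0, -0.773]
contact_force: [-9.1, -3.5, 24.4]
opening: 0.313
grasp_force: 117.0
```

Run:
```python
from h import *
s=sense(); print(s['clock'],s['eef_pos'],s['tcp_rot'],s['qpos'],s['contact_force'],s['wrist_torque'])
```

```text
21.25 [541.69586042 146.30282998 190.81141031] [-3.14124836e+00 -3.63220436e-04 -7.72967041e-01] [ 2.61197083e-01  3.06785688e-01  1.81869302e+00 -1.60206913e-04
  1.01563236e+00  2.60504480e+00] [-9.08830154 -3.50162817 24.36277076] [-0.4652023   1.97036636  0.09243822]
```

Emit:
step_arm(
  motion=[
    {"claw": 20, "delta_pos": [0, 0, -2], "turn": 0},
    {"claw": 60, "delta_pos": [0, 0, 0], "turn": 0},
    {"claw": 60, "delta_pos": [0, 0, 0], "turn": 0},
    {"claw": 60, "delta_pos": [0, 0, 0], "turn": 0},
    {"claw": 60, "delta_pos": [0, 0, -5], "turn": 0},
    {"claw": 60, "delta_pos": [0, 0, -20], "turn": 0},
    {"claw": 60, "delta_pos": [0, 0, -30], "turn": 0},
    {"claw": 60, "delta_pos": [0, 0, -30], "turn": 0},
  ],
)

```text
clock: 21.92
eef_pos: [541.2, 146.3, 275.3]
tcp_rot: [3.14, 0.001, -0.772]
contact_force: [0.7, -0.1, 0.3]
opening: 0.701
grasp_force: 0.0
```

Emit:
step_arm(
  motion=[
    {"claw": 60, "delta_pos": [0, 0, -30], "turn": 0},
    {"claw": 60, "delta_pos": [0, 0, -20], "turn": 0},
    {"claw": 60, "delta_pos": [0, 0, 0], "turn": 0},
    {"claw": 60, "delta_pos": [0, 0, 0], "turn": 0},
    {"claw": 60, "delta_pos": [0, 0, 0], "turn": 0},
  ],
)

```text
clock: 22.33
eef_pos: [541.3, 146.3, 324.1]
tcp_rot: [3.141, 0.001, -0.772]
contact_force: [-0.2, -0.1, 0.1]
opening: 0.702
grasp_force: 0.0
```

Run:
```python
from h import *
s=sense(); print(s['clock'],s['eef_pos'],s['contact_force'])
S=cam('side')
c=cv2.resize(S['img'][60:360,180:560],(760,600),interpolation=cv2.INTER_CUBIC)
print((proj(S,[542,146,172])-[180,60])*2,(proj(S,[542,146,215])-[180,60])*2)
cv2.imwrite('pics/c8.png',c[:,:,::-1])
```

```text
22.3333 [541.34323845 146.30350428 324.09987802] [-0.16805459 -0.13311073  0.11135002]
[219.85004385 238.05501961] [217.90519061 206.96344736]
```

View pics/c8.png

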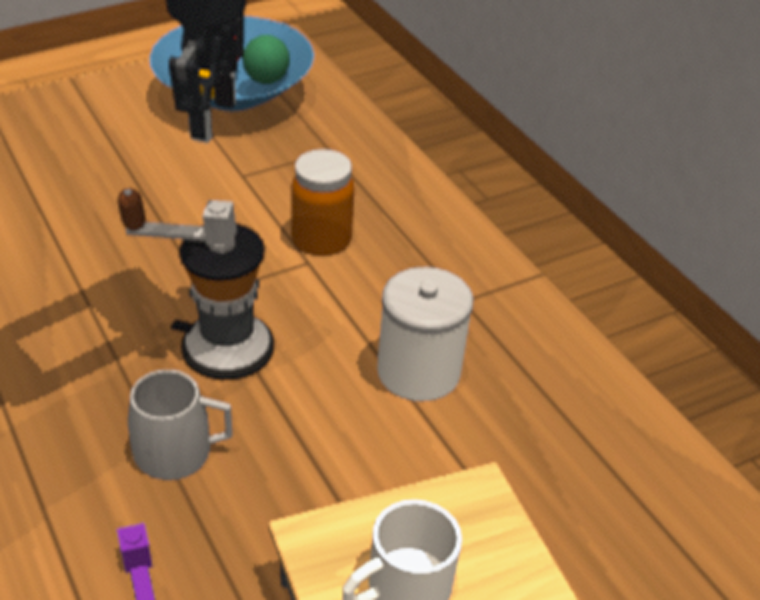

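The crank sits upright on the collar. Its hub top is at crop (219,207), against a predicted (218,207), and the knob is back near its starting direction after a full turn. Cup, canister, jar and jug are still standing and the gripper is clear.

```bash
python3 -c "
from rig import *
print(sign_off())"
```

```text
the job is handed in; nothing more can be done
None
```

The crank is fitted fully home on the grinder and was turned about 6.3 rad clockwise (one full turn); the gripper is clear, the cup, canister, jar and jug were left standing, and the job was handed in at about 22 s (no verdict was returned).

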